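# Press a vent disc onto a culture-jar cap

### The arm

A 6-joint arm with a two-finger parallel gripper is mounted at the origin on the work surface. World frame = base frame: x ahead of the robot, y to its left, z up, the work surface at z = 0. Lengths are in m, angles in rad, forces in N, time in s.
With the tool pointing down it reaches from about 0.35 to 0.775 m from the base axis. Payload 5.5 kg.
Tool frame: the origin (TCP) lies midway between the tips of the shut fingers; the grasp point (between the pads) lies 19 mm behind it; z points along the fingers, y is the line along which they close (so a half turn about z gives the same grasp; the last joint's range is limited). The gripper opens to 85 mm and grips with 20 to 120 N. Pads are 22 mm wide; open, the fingers measure 114 mm over their backs; the gripper's body (76 mm by 85 mm) begins 54 mm behind the grasp point. The pads swing forward as they close: fully open they stand 13 mm farther back than shut.
Start: joints at [1.046, 0.313, 0.046, 1.304, 0, 1.431], TCP at [0.216, 0.533, 0.231] pointing down, gripper open.
Joint ranges: [-2.76, 2.76], [-0.86, 1.69], [-1.03, 1.26], [-2.2, 2.34], [-1.47, 1.5], [-3.14, 3.14]. Speed limits (rad/s): [2.57, 2.57, 3.14, 3.14, 3.14, 3.14].

### API

Orientations are given as a unit quaternion [w, x, y, z].
In Python, from workcell import telemetry, imaging, env gives the robot as it stands. The module is installed in compiled form; this text tells all that it offers.
- The arm moves only by the tool step_arm, never from a script. Its argument "moves" is a list of rows, each a list of 3 entries, a list of its own where there are three numbers: the shift along the tool's x, y, z in mm, then the turn, a rotation vector about the tool's x, y, z in rad, then the finger opening in mm, from 0 to 85.4. A call has 1 to 8 rows; each row is the pose to reach, as a shift and turn from the pose commanded when the call began, along the tool's axes at that moment; what a row does not reach only later rows make up. A row lasts 1/12 s, in which the tool goes at most 41.7 mm and 7.16 degrees, less where a joint would pass 70% of its speed; a pose out of reach is approached as far as the arm can. A call with a gripper value outside its range is refused whole. The fingers move at their own pace and stop on an object; "grip_force" is the grip in N (left out, the last holds). Time passes only in rows, so rows that repeat a pose let the fingers close. It gives the time, the measured TCP pose, the force, the opening and the grip force at its end, in the units of the state.
- telemetry.get_state(): the state, without advancing time (a new reading comes with each control period).
- imaging.read_camera(name): name is "scene" or "top" or "wrist"; returns the picture (420x560x3 uint8, red, green, blue); there is no depth.
- imaging.camera_params(name): a dict with "camera_matrix" (3x3 intrinsics, pixels), "pose" (4x4, takes a point from camera to world coordinates). Camera axes: x right, y up, looking along -z (the intrinsics and any distortion apply to the point x, -y, -z); pixel columns grow to the right and rows downward; lengths in m; the calibration is good to about 2 mm. The wrist camera is an equidistant fisheye: a pixel r from the principal point sees the ray r / f radians off the axis. A picture is of the moment at which its call begins: read the wrist's pose just before it. camera_params takes no time and is no camera call; for the wrist camera it gives the pose at the moment of the call.
- env.hand_in(): hands the job in; it is judged then, once.
The state is a dict: "clock": time; "joint_pos": joint angles; "qvel": joint speeds; "tau": joint torques, N m; "tcp_pos": TCP position; "orientation": TCP orientation; "wrist_force": force on the tool from outside, world axes, zero at the start; "ft_torque": the same for the moment, N m; "finger_gap": finger opening in m; "grip_force": force on a finger pad.
Only numpy, scipy, OpenCV 4.12 (cv2) and the standard library are available. Lean on these libraries where they do the work, as an engineer would, in place of code of your own. Each camera call takes 0.05 s, during which the arm holds its last target. There are 200 camera calls.

### The job

Turn the white jar cap where it sits on the vent press until its stick-on blue vent disc points at the red index line, swing the press's hinged blue leaf down by its bar handle until the foot rests on the disc, then fetch the red-knobbed locating pin from its block and push it down through the hole in the leaf and into the post below until its collar is hard down on the leaf. Finish while holding: keep your grip on the pin's knob and keep pressing down on it, so that the leaf stays fully shut and the sprung foot goes on bearing on the disc while the adhesive takes. Leave the jars, bottle, dishes and forceps where they are.

Things in the scene. Friction and masses are not known exactly. Their poses are not given: they have to be found in the camera images.
- press: Vent press fixed to the bench, base plate 250 x 110 x 12 mm. Origin on the axis of the black boss (51 mm diameter, top 52 mm high, carries the cap), at bench level; z up, +x towards the hinge, y along the hinge axis. Post 36 x 36 mm, 66 mm high, at x = -85 mm; a red index line runs from boss to post. Hinge axis at x = +105 mm, 72 mm high, between cheeks 104 mm wide, 82 mm high.
- target (a point): Point on the press right below the foot when the leaf is shut: 16 mm from the boss axis towards the post (press x = -16 mm), 54 mm high (the height of the cap's top). The vent disc's centre belongs here.
- cap_mid (a point): Centre of the loose white jar cap: 60 mm diameter, skirt 16 mm high, open side down over the boss with 1.5 mm of play all round; top 54 mm above the bench, this point 46 mm. It turns freely on the boss when gripped by its ribbed skirt from above (the skirt's lower edge is 26 mm above the base plate).
- vent (a point): Centre of the blue vent disc (20 mm diameter, white middle) on the cap's top face, 16 mm off the cap's axis. At the start it is 40 to 83 degrees away from the index line, counter-clockwise from above, so the cap is turned clockwise.
- leaf (a joint): Angle of the blue leaf, rad: 0 = shut on the post, 0.06 = foot just touches the cap, 2 to 2.35 = start, open and leaning back. A stiff hinge holds it where it is left (0.35 N m: 1 to 4 N at the handle). Leaf 80 mm wide, 6 mm thick, 0.28 kg, top 72 mm above the bench when shut. Its foot's spring (10 N when shut) lifts it to about 0.03 when let go; shutting it takes about 7 N down at the pin.
- leaf_hinge (a point): Middle of the leaf's hinge axis; the point turns with the leaf, its y along the hinge axis.
- leaf_handle (a point): Middle of the leaf's round steel bar handle, 12 mm thick, parallel to the hinge axis, 245 mm from it, 56 mm clear between its side arms, and a 34 mm wide window between the bar and the leaf's end.
- leaf_hole (a point): Centre of the 13 mm pin hole in the leaf, on its top face, 190 mm from the hinge axis. When the leaf is shut it is right above the post's hole.
- post_hole (a point): Mouth of the vertical 12.5 mm hole in the top of the post, 66 mm above the bench, 54 mm deep.
- pin_grip (a point): Middle of the loose pin's red knob (24 mm diameter, 37 mm high), 70 mm above the tip, 26 mm above the collar's underside. Steel shank 10 mm diameter, 44 mm long, tapered over its last 5 mm; collar 28 mm diameter, 4 mm thick, under the knob. Pin axis = z, up. At the start it stands upright in the block, collar on the block, this point 74 mm above the bench.
- pin_tip (a point): The pin's lower tip.
- pin_block: White plastic block 70 x 46 x 48 mm fixed to the bench, with two upright holes, one empty, the other holding the pin; origin at the middle of its underside, long side along its x, the pin's hole at x = -16 mm.
- foot: The sprung rubber foot under the leaf, 12 mm diameter, 121 mm from the hinge axis; it stands out 19 mm and yields from 3 N (touch) to 10 N (leaf shut, 7 mm in). Its steel barrel, 22 mm diameter, rises 22 mm above the leaf. Origin at the leaf's underside.
- jar_a: Bystander: glass culture jar with plantlets and a white lid, 72 mm diameter, 109 mm high; origin under its centre. It stands on the pin block's side of the bench.
- jar_b: Bystander: culture jar, as the others.
- jar_c: Bystander: culture jar, as the others.
- jar_d: Bystander: empty culture jar, same size.
- spray: Bystander: clear spray bottle with blue head, 66 mm diameter, 202 mm high; origin under its centre.
- dishes: Bystander: stack of three petri dishes, 93 mm diameter, 42 mm high.
- forceps: Bystander: steel forceps lying on the bench, 170 mm long.
Not all that is in view belongs to the job. There is more than one size of the part that bears cap_mid; the job needs the smallest.

How it is judged:
On the way, in this order (a step that is already met when the one before it is completed fails the run):
1. the vent disc is turned to the index line, under where the foot comes down (horizontal distance between vent and target below 0.004 m and z of cap_mid in the frame of press below 0.049 m and angle between vent's own z axis and vertical below 0.06 rad), for 0.2 s.
2. the leaf is swung down until the foot rests on the cap (value of joint leaf below 0.09 rad), for 0.2 s.
At the end, for the whole second after the job is handed in: Cap on its boss, vent within 4 mm of the target; pin upright (7 deg) in the post through the leaf, tip within 3 mm of full depth; knob still gripped and pressed so that the leaf is shut (below 0.015 rad) and the foot bears on the cap with over 7.5 N (all of step 1 and value of joint leaf below 0.015 rad and horizontal distance between pin_tip and post_hole below 0.005 m and z of pin_tip in the frame of press below 0.031 m and angle between pin_tip's own z axis and vertical below 0.12 rad and contact force between the fingers and pin above 2 N and contact force between foot and cap above 7.5 N); the arm keeps its last pose, push and grip.
It fails at once if a bystander (jar, spray bottle, dishes, forceps) is shifted by more than 30 mm (distance of any of jar_a, jar_b, jar_c, jar_d, spray, dishes, forceps from where it was at the start of the episode above 0.03 m).
It also fails if it takes over 72 s, if anything falls off the work surface, if the arm or the gripper's body presses on something with over 40 N, if the wrist force passes 120 N, or if a joint passes its speed limit or range.

## Working session

There is one attempt and no reset: what is moved stays moved. The work goes in short steps, Python scripts to look and compute and a tool call to move; the robot and the scene stay as the last step left them, time stands still between calls to the robot, and variables do not carry over. Pictures are saved under pics/ and viewed, at most 10 in all, crops included, and the job is handed in when it is done.

Besides the shell and the picture viewer there is one more tool, called after "Emit:" as name([rows], argument=value, ...), one row to a line, values as JSON. step_arm: Moves the arm, as the interface text tells. Its arguments: {"type":"object","properties":{"moves":{"type":"array"},"grip_force":{"type":"number"}},"required":["moves"]}

```bash
mkdir -p pics; python3 - <<'E'
from workcell import telemetry, imaging, env
import cv2
s=telemetry.get_state(); print(s)
for n in ("scene","top"):
    im=imaging.read_camera(n); cv2.imwrite(f"pics/{n}0.png",im[:,:,::-1]); p=imaging.camera_params(n); print(n,p)
E
```

```text
{'clock': 0.0, 'joint_pos': array([1.04644658e+00, 3.14016166e-01, 4.49842926e-02, 1.30357163e+00,
       1.42002125e-05, 1.43117711e+00]), 'qvel': array([ 0.00093408, -0.00153984,  0.00033379,  0.00160013, -0.00104048,
       -0.0002014 ]), 'tau': array([-1.81116720e-03, -4.80627966e+01,  2.98532438e+01,  1.94891891e-02,
       -1.89982861e-04,  7.22177901e-06]), 'tcp_pos': array([0.21556757, 0.53252799, 0.23040205]), 'orientation': array([-3.01210258e-04,  1.91180994e-01,  9.81554385e-01, -8.51937507e-04]), 'wrist_force': array([-0.04546858,  0.87348658,  0.73227227]), 'ft_torque': array([ 0.01118784, -0.00105892,  0.03789948]), 'grip_force': 0.0, 'finger_gap': 0.0853043014823342}
scene {'camera_matrix': array([[413.04239109,   0.        , 279.91404649],
       [  0.        , 413.04239109, 204.4437598 ],
       [  0.        ,   0.        ,   1.        ]]), 'pose': array([[-6.72352128e-01, -4.64965797e-01,  5.75976929e-01,
         1.28522243e+00],
       [ 7.40231340e-01, -4.22772092e-01,  5.22801416e-01,
         5.35310774e-01],
       [ 4.22193976e-04,  7.77862819e-01,  6.28433971e-01,
         8.48692186e-01],
       [ 0.00000000e+00,  0.00000000e+00,  0.00000000e+00,
         1.00000000e+00]])}
top {'camera_matrix': array([[444.03773012,   0.        , 280.52815726],
       [  0.        , 444.03773012, 209.53907238],
       [  0.        ,   0.        ,   1.        ]]), 'pose': array([[ 0.00947356,  0.98969917, -0.14284886,  0.45405433],
       [-0.99994444,  0.01003655,  0.00322112, -0.07638495],
       [ 0.00462165,  0.1428104 ,  0.98973927,  1.17128409],
       [ 0.        ,  0.        ,  0.        ,  1.        ]])}
```

View pics/scene0.png

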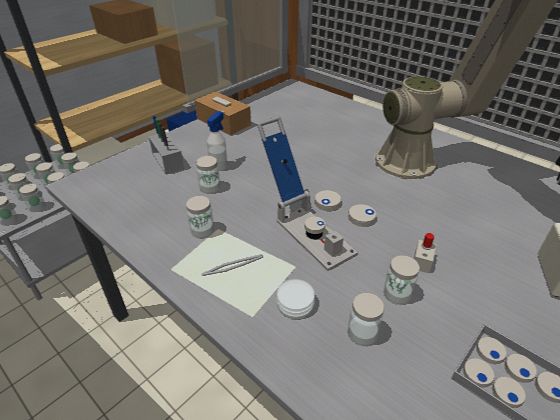

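View pics/top0.png

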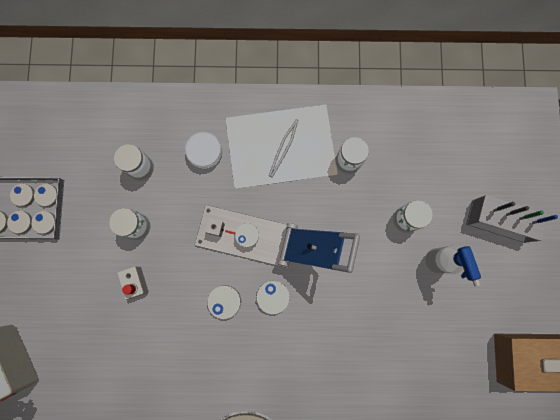

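The top view shows the press cap at (246,236) with its vent at (241,239). The post is at (214,229), the leaf hinge near (290,240), the bar near (350,252) and the pin knob at (129,289). The scene view shows two larger decoy caps lying on the bench.

```bash
cat > h.py <<'E'
import numpy as np, cv2
from workcell import telemetry, imaging, env
from scipy.spatial.transform import Rotation as R
def ray(name,uv,P=None):
    P=P or imaging.camera_params(name); K=P["camera_matrix"]; T=P["pose"]
    x=(uv[0]-K[0,2])/K[0,0]; y=(uv[1]-K[1,2])/K[1,1]
    if name=="wrist":
        r=np.hypot(x,y); s=np.sin(r)/r if r>1e-9 else 1; d=np.array([x*s,-y*s,-np.cos(r)])
    else: d=np.array([x,-y,-1.])
    return T[:3,3],T[:3,:3]@d
def cast(name,uv,z,P=None):
    o,d=ray(name,uv,P); return o+d*(z-o[2])/d[2]
def proj(name,p,P=None):
    P=P or imaging.camera_params(name); K=P["camera_matrix"]; T=P["pose"]
    q=T[:3,:3].T@(np.asarray(p)-T[:3,3]); v=np.array([q[0],-q[1],-q[2]])
    if name=="wrist":
        a=np.arctan2(np.hypot(v[0],v[1]),v[2]); n=np.hypot(v[0],v[1]); w=v[:2]/n*a
    else: w=v[:2]/v[2]
    return w*K[0,0]+K[:2,2]
def tri(a,b):
    (o1,d1),(o2,d2)=a,b
    A=np.stack([d1,-d2],1); t=np.linalg.lstsq(A,o2-o1,rcond=None)[0]
    p,q=o1+d1*t[0],o2+d2*t[1]; return (p+q)/2,np.linalg.norm(p-q)
def tool():
    s=telemetry.get_state(); w,x,y,z=s["orientation"]; return s["tcp_pos"],R.from_quat([x,y,z,w]).as_matrix()
def goal(p,yaxis=None):
    "shift in tool mm and yaw about tool z to put TCP at p, tool y along yaxis (xy)"
    t,M=tool(); print("shift",np.round(M.T@(np.asarray(p)-t)*1000,1))
    print("tilt err rotvec", np.round(M.T@np.cross(M[:,2],[0,0,-1]),3))
    if yaxis is not None:
        v=M.T@np.array([*yaxis,0]); a=np.arctan2(-v[0],v[1]); a=(a+np.pi/2)%np.pi-np.pi/2; print("yaw",round(a,3))
def blobs(im,lo,hi,amin=15):
    hsv=cv2.cvtColor(im,cv2.COLOR_RGB2HSV); m=cv2.inRange(hsv,np.array(lo),np.array(hi))
    n,l,st,c=cv2.connectedComponentsWithStats(m); return [(tuple(np.round(c[i],1)),st[i].tolist()) for i in range(1,n) if st[i,4]>=amin]
E
python3 - <<'E'
from h import *
im=cv2.imread("pics/top0.png")[:,:,::-1].copy()
print("red",blobs(im,(0,120,80),(8,255,255),5)); print("blue",blobs(im,(105,120,50),(125,255,255),5))
for n,uv,z in [("cap",(246,236),.054),("post",(214,229),.066),("vent",(241,239),.054),("knob",(129,289),.092),("barL?",(348,252),.27),("blockhole",(128,276),.048)]: print(n,cast("top",uv,z).round(3))
# bar middle: top vs scene
for u in [(344,252),(350,253)]: print(tri(ray("top",u),ray("scene",(270,124))))
print("wristcam in tool"); t,M=tool(); P=imaging.camera_params("wrist"); print(P["camera_matrix"], M.T@(P["pose"][:3,3]-t), M.T@P["pose"][:3,:3])
c=im[190:330,100:370]; cv2.imwrite("pics/crop0.png",cv2.resize(c,None,fx=2.96,fy=2.96,interpolation=cv2.INTER_CUBIC)[:,:,::-1])
E
```

```text
red [((np.float64(230.0), np.float64(231.8)), [226, 230, 9, 4, 18]), ((np.float64(126.6), np.float64(289.1)), [122, 285, 10, 9, 73]), ((np.float64(7.0), np.float64(397.2)), [5, 396, 5, 3, 5])]
blue [((np.float64(17.1), np.float64(189.5)), [14, 187, 7, 6, 34]), ((np.float64(41.0), np.float64(190.1)), [38, 187, 7, 7, 36]), ((np.float64(14.3), np.float64(216.9)), [11, 214, 7, 7, 36]), ((np.float64(38.8), np.float64(217.2)), [36, 214, 7, 7, 37]), ((np.float64(555.3), np.float64(216.5)), [554, 215, 4, 4, 12]), ((np.float64(313.9), np.float64(247.7)), [285, 229, 59, 40, 1702]), ((np.float64(241.5), np.float64(238.8)), [238, 236, 8, 7, 26]), ((np.float64(470.1), np.float64(262.9)), [460, 247, 21, 33, 352]), ((np.float64(458.9), np.float64(259.9)), [457, 254, 6, 12, 38]), ((np.float64(464.1), np.float64(276.0)), [462, 275, 5, 3, 7]), ((np.float64(270.2), np.float64(288.5)), [265, 284, 11, 10, 54]), ((np.float64(217.5), np.float64(308.7)), [213, 304, 10, 10, 56])]
cap [0.547 0.006 0.054]
post [0.563 0.086 0.066]
vent [0.539 0.019 0.054]
knob [0.414 0.28  0.092]
barL? [ 0.499 -0.217  0.27 ]
blockhole [0.445 0.299 0.048]
(array([ 0.50075368, -0.21088479,  0.27461281]), np.float64(0.007493418463397344))
(array([ 0.49650716, -0.22047427,  0.27022087]), np.float64(0.0005912172723447744))
wristcam in tool
[[325.1922621    0.         279.41634896]
 [  0.         325.1922621  209.82313819]
 [  0.           0.           1.        ]] [ 0.08106211  0.00169038 -0.14343316] [[ 4.18485879e-04  9.48438006e-01  3.16962417e-01]
 [ 9.99999778e-01 -2.32678349e-04 -6.24063882e-04]
 [-5.18135612e-04  3.16962607e-01 -9.48437893e-01]]
```

View pics/crop0.png

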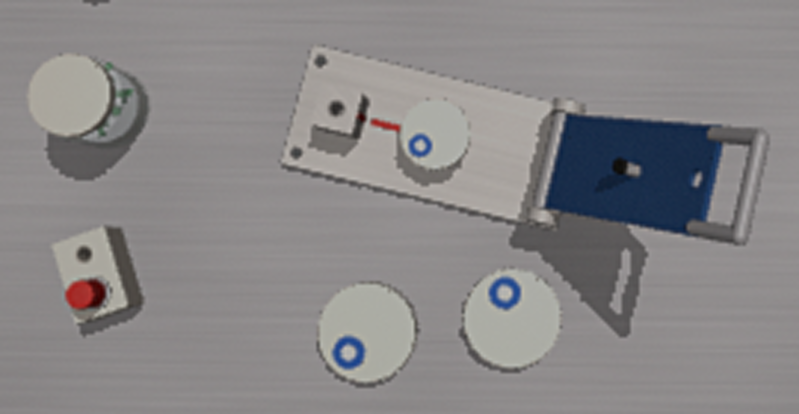

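Refined from the crop: cap centre is (246.6,234.9), vent (241.9,239.0), post hole (213.9,226.5) and bar about (354,253), all in top-view pixels.

```bash
python3 - <<'E'
from h import *
c=cast("top",(246.6,234.9),.054);v=cast("top",(241.9,239),.054);p=cast("top",(213.9,226.5),.066)
print(c,v,p,np.linalg.norm((p-c)[:2]),np.degrees(np.arctan2(*(p-c)[1::-1])),np.degrees(np.arctan2(*(v-c)[1::-1])))
goal([c[0],c[1],.16],[np.cos(.84),np.sin(.84)])
E
```

```text
[0.54986046 0.004883   0.054     ] [0.53940327 0.01649822 0.054     ] [0.56906096 0.08613882 0.066     ] 0.08349352038727713 76.70504507038461 131.99671324301664
shift [-507.9 -363.5   71. ]
tilt err rotvec [-0.002 -0.    -0.   ]
yaw 0.346
```

Emit:
step_arm([
  [[-508,-364,71],[0,0,0.346],85],
  [[-508,-364,71],[0,0,0.346],85],
  [[-508,-364,71],[0,0,0.346],85],
  [[-508,-364,71],[0,0,0.346],85],
  [[-508,-364,71],[0,0,0.346],85],
  [[-508,-364,71],[0,0,0.346],85],
  [[-508,-364,71],[0,0,0.346],85],
  [[-508,-364,71],[0,0,0.346],85],
])

```text
clock: 0.77
tcp_pos: [0.3933, 0.2513, 0.1933]
orientation: [-0.0, 0.357, 0.934, -0.0]
wrist_force: [0.6, -0.2, -0.2]
finger_gap: 0.0847
grip_force: 0.0
```

```bash
python3 - <<'E'
from h import *
goal([.550,.005,.16],[np.cos(.84),np.sin(.84)])
E
```

```text
shift [-281.   -78.9   33.3]
tilt err rotvec [-0. -0.  0.]
yaw 0.0
```

Emit:
step_arm([
  [[-281,-79,33],[0,0,0],85],
  [[-281,-79,33],[0,0,0],85],
  [[-281,-79,33],[0,0,0],85],
  [[-281,-79,33],[0,0,0],85],
  [[-281,-79,33],[0,0,0],85],
  [[-281,-79,33],[0,0,0],85],
  [[-281,-79,33],[0,0,0],85],
  [[-281,-79,33],[0,0,0],85],
])

```text
clock: 1.43
tcp_pos: [0.5528, 0.0009, 0.1592]
orientation: [0.001, 0.36, 0.933, -0.001]
wrist_force: [1.0, 0.1, -0.0]
finger_gap: 0.0846
grip_force: 0.0
```

```bash
python3 - <<'E'
from h import *
import pickle
P=imaging.camera_params("wrist"); im=imaging.read_camera("wrist"); cv2.imwrite("pics/w1.png",im[:,:,::-1]); pickle.dump(P,open("w1.pkl","wb"))
print(tool()[0]); print("blue",blobs(im,(105,120,50),(125,255,255),60)); print("red",blobs(im,(0,120,80),(8,255,255),30))
E
```

```text
[0.55099368 0.00315856 0.159305  ]
blue [((np.float64(133.5), np.float64(132.8)), [121, 119, 26, 29, 424]), ((np.float64(284.3), np.float64(184.5)), [272, 174, 25, 22, 305]), ((np.float64(76.5), np.float64(321.5)), [0, 236, 169, 184, 9262]), ((np.float64(122.6), np.float64(384.3)), [108, 371, 31, 38, 377])]
red [((np.float64(325.3), np.float64(166.5)), [311, 158, 30, 19, 191])]
```

View pics/w1.png

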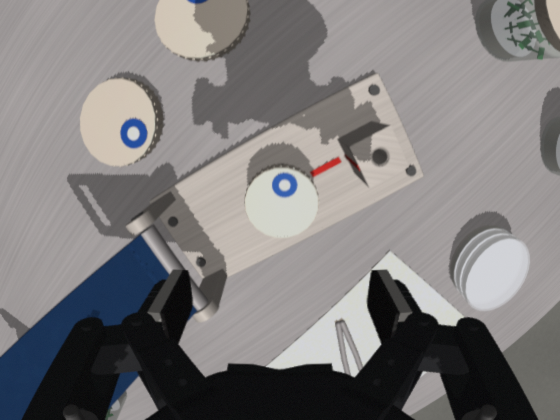

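The wrist view shows the cap top centred near (282,201), the vent at (284,184) and the index line at (325,166). The post hole is at (380,157), the paper and forceps lie ahead, and the leaf is at lower left.

```bash
python3 - <<'E'
from h import *
import pickle
P=pickle.load(open("w1.pkl","rb")); im=cv2.imread("pics/w1.png")
print(im[215,282],im[215,235],im[180,360])
hsv=cv2.cvtColor(im,cv2.COLOR_BGR2HSV); print(hsv[215,282],hsv[190,225],hsv[245,240])
b,g,r=[im[:,:,i].astype(int) for i in range(3)]
m=((g>=r)&(g>175)).astype(np.uint8); m[:155]=0;m[250:]=0;m[:,:235]=0;m[:,330:]=0
m=cv2.morphologyEx(m,cv2.MORPH_OPEN,np.ones((3,3)))
cs=max(cv2.findContours(m,cv2.RETR_EXTERNAL,cv2.CHAIN_APPROX_NONE)[0],key=cv2.contourArea)
h=cv2.convexHull(cs)[:,0]; Q=np.array([cast("wrist",u,.054,P)[:2] for u in h]); c,rad=cv2.minEnclosingCircle(Q.astype(np.float32)); print("cap",c,rad, cv2.boundingRect(cs))
v=cast("wrist",(284.3,184.5),.054,P); p=cast("wrist",(380,157),.066,P); print("vent",v,"post",p)
c=np.array(c); d=p[:2]-c; print(np.linalg.norm(d),np.degrees(np.arctan2(d[1],d[0])),np.degrees(np.arctan2(v[1]-c[1],v[0]-c[0])),np.linalg.norm(v[:2]-c))
goal([*c,.031],[np.cos(.84),np.sin(.84)])
E
```

```text
[204 213 211] [170 177 186] [161 168 176]
[ 37  11 213] [ 14  22 193] [ 13  21 192]
cap (0.552131712436676, 0.005862531252205372) 0.029168134555220604 (246, 169, 71, 68)
vent [0.54220817 0.0181084  0.054     ] post [0.5721058  0.08856328 0.066     ]
0.08507865323446005 76.42181853050587 129.01985925327358 0.01576191820706825
shift [  0.9   2.9 128.3]
tilt err rotvec [-0.001 -0.     0.   ]
yaw -0.005
```

Emit:
step_arm([
  [[1,3,40],[0,0,0],85],
  [[1,3,80],[0,0,0],85],
  [[1,3,110],[0,0,0],85],
  [[1,3,125],[0,0,0],85],
  [[1,3,137],[0,0,0],85],
  [[1,3,137],[0,0,0],85],
  [[1,3,137],[0,0,0],85],
])

```text
clock: 2.07
tcp_pos: [0.5495, 0.0106, 0.0232]
orientation: [-0.001, 0.357, 0.934, -0.0]
wrist_force: [-0.2, -0.6, 0.0]
finger_gap: 0.0849
grip_force: 0.0
```

Emit:
step_arm([
  [[0,0,0],[0,0,0],55],
  [[0,0,0],[0,0,0],55],
  [[0,0,0],[0,0,0],55],
  [[0,0,0],[0,0,0],55],
  [[0,0,0],[0,0,0],55],
  [[0,0,0],[0,0,0],55],
], grip_force=20)

```text
clock: 2.57
tcp_pos: [0.549, 0.0071, 0.0252]
orientation: [-0.0, 0.358, 0.934, -0.003]
wrist_force: [-8.2, -7.9, 7.1]
finger_gap: 0.0595
grip_force: 20.5
```

```bash
python3 - <<'E'
from h import *
goal([.5521,.0059,.023],[np.cos(.84),np.sin(.84)])
E
```

```text
shift [-3.1  1.2  2.2]
tilt err rotvec [-0.006  0.002 -0.   ]
yaw -0.002
```

Emit:
step_arm([
  [[0,0,0],[0,0,0],75],
  [[0,0,0],[0,0,0],75],
  [[0,0,0],[0,0,0],75],
  [[0,0,0],[0,0,0],75],
])

```text
clock: 2.9
tcp_pos: [0.5515, 0.0099, 0.0243]
orientation: [0.001, 0.357, 0.934, 0.0]
wrist_force: [-0.1, -1.3, 0.1]
finger_gap: 0.0747
grip_force: 0.0
```

```bash
python3 - <<'E'
from h import *
goal([.5521,.0059,.023],[np.cos(.84),np.sin(.84)])
E
```

```text
shift [-3.1 -2.6  1.3]
tilt err rotvec [0.001 0.001 0.   ]
yaw 0.0
```

Emit:
step_arm([
  [[-3,-3,1],[0,0,0],75],
  [[-3,-3,1],[0,0,0],75],
  [[-3,-3,1],[0,0,0],75],
  [[-3,-3,1],[0,0,0],55],
  [[-3,-3,1],[0,0,0],55],
  [[-3,-3,1],[0,0,0],55],
  [[-3,-3,1],[0,0,0],55],
  [[-3,-3,1],[0,0,0],55],
])

```text
clock: 3.57
tcp_pos: [0.551, 0.0053, 0.0228]
orientation: [0.0, 0.357, 0.934, -0.0]
wrist_force: [-1.6, -0.5, 3.2]
finger_gap: 0.0595
grip_force: 21.6
```

```bash
python3 - <<'E'
from h import *
for i in range(2):
  imaging.read_camera("wrist"); goal([.5521,.0059,.023],[np.cos(.84),np.sin(.84)])
  s=telemetry.get_state(); print(s["wrist_force"],s["grip_force"],s["finger_gap"],s["joint_pos"])
E
```

```text
shift [-0.5  1.2 -0.2]
tilt err rotvec [-0.  0.  0.]
yaw -0.0
[-1.77137911 -0.872677    2.54821714] 21.598172625526786 0.05996949389144804 [-1.35927212e-01  4.19283474e-01 -3.45171963e-01  8.06393052e-01
 -2.16919421e-04  5.94886674e-01]
shift [-0.5  1.2 -0.2]
tilt err rotvec [-0.  0. -0.]
yaw -0.0
[-1.29004757 -1.99043902  3.78062844] 21.61297115497291 0.059508681292852625 [-1.35943261e-01  4.19276985e-01 -3.45143738e-01  8.06395113e-01
 -1.99819507e-04  5.94917747e-01]
```

Emit:
step_arm([
  [[0,0,0],[0,0,0.12],55],
  [[0,0,0],[0,0,0.24],55],
  [[0,0,0],[0,0,0.36],55],
  [[0,0,0],[0,0,0.48],55],
  [[0,0,0],[0,0,0.6],55],
  [[0,0,0],[0,0,0.72],55],
  [[0,0,0],[0,0,0.83],55],
  [[0,0,0],[0,0,0.918],55],
])

```text
clock: 4.33
tcp_pos: [0.5516, 0.0052, 0.0229]
orientation: [0.001, 0.736, 0.677, 0.0]
wrist_force: [-0.4, -1.3, 2.4]
finger_gap: 0.0595
grip_force: 21.6
```

Emit:
step_arm([
  [[0,0,0],[0,0,0],55],
  [[0,0,0],[0,0,0],55],
  [[0,0,0],[0,0,0],75],
  [[0,0,0],[0,0,0],80],
  [[0,0,0],[0,0,0],80],
  [[0,0,0],[0,0,0],80],
])

```text
clock: 4.83
tcp_pos: [0.5507, 0.0056, 0.0224]
orientation: [-0.0, 0.734, 0.679, -0.0]
wrist_force: [0.0, 0.3, -0.4]
finger_gap: 0.0802
grip_force: 0.0
```

Emit:
step_arm([
  [[0,0,-40],[0,0,0],80],
  [[0,0,-80],[0,0,0],80],
  [[0,0,-120],[0,0,0],80],
  [[0,0,-137],[0,0,0],80],
  [[0,0,-137],[0,0,0],80],
  [[0,0,-137],[0,0,0],80],
])

```text
clock: 5.33
tcp_pos: [0.5518, 0.0053, 0.1608]
orientation: [0.001, 0.734, 0.679, 0.001]
wrist_force: [-1.0, 0.2, -1.0]
finger_gap: 0.0801
grip_force: 0.0
```

```bash
python3 - <<'E'
from h import *
import pickle
P=imaging.camera_params("wrist"); im=imaging.read_camera("wrist"); cv2.imwrite("pics/w2.png",im[:,:,::-1]); pickle.dump(P,open("w2.pkl","wb"))
post=np.array([.5721,.0886]);d=post-[.5521,.0059];d/=np.linalg.norm(d);t=post-.069*d
bl=blobs(im,(105,120,50),(125,255,255),60); print(bl)
for b in bl:
  c=cast("wrist",b[0],.054,P); 
  if np.linalg.norm(c[:2]-t)<.03: print("vent",c,"err mm (along,across)",1000*((c[:2]-t)@d),1000*np.cross(d,c[:2]-t))
b,g,r=[im[:,:,i].astype(int) for i in (2,1,0)]
u0=proj("wrist",[.5521,.0059,.054],P); m=((g>=r)&(g>170)).astype(np.uint8); k=np.zeros_like(m); cv2.circle(k,tuple(int(x) for x in u0),48,1,-1); m=cv2.morphologyEx(m*k,cv2.MORPH_OPEN,np.ones((3,3)))
cs=max(cv2.findContours(m,cv2.RETR_EXTERNAL,cv2.CHAIN_APPROX_NONE)[0],key=cv2.contourArea)
Q=np.array([cast("wrist",u,.054,P)[:2] for u in cs[:,0]]); print("cap",cv2.minEnclosingCircle(Q.astype(np.float32)))
print("red",blobs(im,(0,120,80),(8,255,255),30),"post proj",proj("wrist",[.5721,.0886,.066],P))
E
```

```text
[((np.float64(84.2), np.float64(144.0)), [74, 131, 21, 27, 332]), ((np.float64(281.1), np.float64(190.2)), [270, 179, 23, 23, 299]), ((np.float64(153.8), np.float64(264.7)), [142, 254, 24, 23, 307]), ((np.float64(254.9), np.float64(349.4)), [208, 327, 98, 48, 3208])]
vent [0.55571152 0.02105095 0.054     ] err mm (along,across) -0.5086637523344754 0.0510799226567453
cap ((0.5730564594268799, 0.009187666699290276), 0.015129433013498783)
red [((np.float64(285.9), np.float64(146.4)), [281, 131, 11, 32, 189])] post proj [296.77629703 103.03367764]<stdin>:8: DeprecationWarning: Arrays of 2-dimensional vectors are deprecated. Use arrays of 3-dimensional vectors instead. (deprecated in NumPy 2.0)
```

View pics/w2.png

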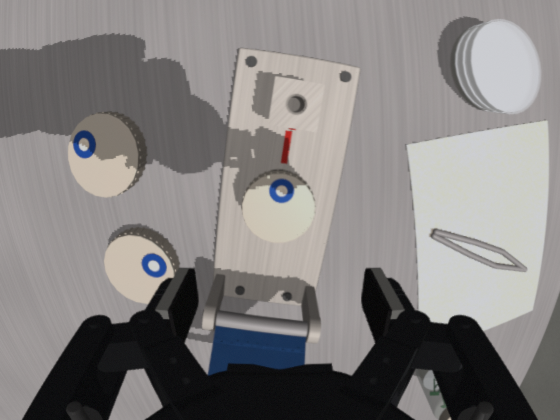

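The disc is on the index line, at (281,190) in line with the red mark at (286,146) and the post hole at (297,103). The residual is about 0.5 mm. Next I locate the bar.

```bash
cat >> h.py <<'E'
d=np.array([.235,.972,0]); post=np.array([.5721,.0886,.066]); hinge=np.array([*(post-.190*d)[:2],.072])
def bar(th): return hinge+.245*(np.cos(th)*d+np.array([0,0,np.sin(th)]))
E
python3 - <<'E'
from h import *
print(hinge)
for th in (2,2.05,2.1,2.15,2.2,2.25,2.3): print(th,bar(th).round(4),proj("top",bar(th)).round(1),proj("scene",bar(th)).round(1))
s=telemetry.get_state(); print(s["joint_pos"])
t=bar(2.15); goal([t[0],t[1],t[2]+.05],d[:2])
im=cv2.imread("pics/scene0.png"); cv2.imwrite("pics/crop1.png",np.hstack([cv2.resize(im[105:225,235:315],None,fx=5,fy=5),cv2.resize(cv2.imread("pics/top0.png")[220:280,320:365],None,fx=8,fy=10)]))
E
```

```text
[ 0.52745 -0.09608  0.072  ]
2 [ 0.5035 -0.1952  0.2948] [339.  248.8] [274.5 119.9]
2.05 [ 0.5009 -0.2059  0.2894] [344.  250.4] [272.4 120.2]
2.1 [ 0.4984 -0.2163  0.2835] [348.8 251.8] [270.4 120.6]
2.15 [ 0.4959 -0.2264  0.277 ] [353.4 253.3] [268.5 121.2]
2.2 [ 0.4936 -0.2362  0.2701] [357.7 254.6] [266.7 122. ]
2.25 [ 0.4913 -0.2457  0.2626] [361.7 256. ] [265.  122.9]
2.3 [ 0.4891 -0.2547  0.2547] [365.4 257.2] [263.4 124.1]
[-1.35925616e-01  2.98260701e-01 -1.53921898e-01  1.11889623e+00
  1.13527160e-04  1.51260792e+00]
shift [-235.4  -36.6 -167.9]
tilt err rotvec [-0. -0. -0.]
yaw -1.411
```

View pics/crop1.png

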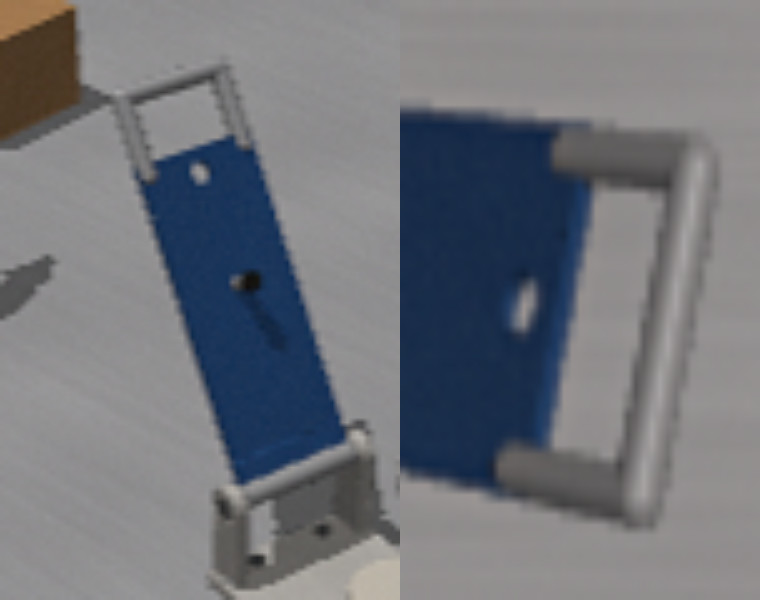

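The bar pixels from both views agree on a leaf angle of about 2.15 rad, which puts the bar at (0.496,-0.226,0.277).

Emit:
step_arm([
  [[0,0,-40],[0,0,-0.12],45],
  [[-30,-5,-80],[0,0,-0.24],45],
  [[-60,-10,-110],[0,0,-0.36],45],
  [[-90,-14,-135],[0,0,-0.48],45],
  [[-120,-19,-155],[0,0,-0.6],45],
  [[-150,-23,-170],[0,0,-0.72],45],
  [[-180,-28,-180],[0,0,-0.84],45],
  [[-205,-32,-180],[0,0,-0.96],45],
])

```text
clock: 6.05
tcp_pos: [0.5028, -0.1987, 0.3399]
orientation: [0.0, 0.335, 0.942, -0.0]
wrist_force: [1.8, -1.1, -0.4]
finger_gap: 0.0449
grip_force: 0.0
```

```bash
python3 - <<'E'
from h import *
t=bar(2.15); goal([t[0],t[1],t[2]+.06],d[:2])
print(telemetry.get_state()["joint_pos"])
E
```

```text
shift [-12.2 -25.9   2.9]
tilt err rotvec [-0.  0.  0.]
yaw -0.446
[-5.24690367e-01  2.40704705e-01  2.12086527e-01  1.54185798e+00
 -1.99560597e-04  1.58859384e-01]
```

Emit:
step_arm([
  [[-12,-26,3],[0,0,-0.12],45],
  [[-12,-26,3],[0,0,-0.24],45],
  [[-12,-26,3],[0,0,-0.36],45],
  [[-12,-26,3],[0,0,-0.446],45],
  [[-12,-26,3],[0,0,-0.446],45],
  [[-12,-26,3],[0,0,-0.446],45],
])

```text
clock: 6.55
tcp_pos: [0.4954, -0.224, 0.3347]
orientation: [-0.002, 0.122, 0.992, 0.001]
wrist_force: [0.3, -0.3, -0.3]
finger_gap: 0.045
grip_force: 0.0
```

```bash
python3 - <<'E'
from h import *
P=imaging.camera_params("wrist"); im=imaging.read_camera("wrist"); cv2.imwrite("pics/w3.png",im[:,:,::-1])
t=bar(2.15); goal([t[0],t[1],t[2]-.018],d[:2])
c=np.array([-d[1],d[0],0])
for th in (2.05,2.1,2.15,2.2,2.25): print(th,[proj("wrist",bar(th)+k*c,P).round(1).tolist() for k in (-.034,0,.034)])
print("hinge",[proj("wrist",hinge+k*c,P).round(1).tolist() for k in (-.05,.05)])
E
```

```text
shift [-1.2 -2.4 76. ]
tilt err rotvec [ 0.001 -0.003  0.   ]
yaw -0.008
2.05 [[305.1, 284.0], [306.5, 238.0], [307.5, 185.8]]
2.1 [[289.0, 279.8], [289.3, 234.6], [289.4, 183.6]]
2.15 [[274.1, 275.3], [273.4, 231.0], [272.6, 181.3]]
2.2 [[260.4, 270.6], [258.9, 227.3], [257.5, 179.0]]
2.25 [[248.0, 265.8], [245.9, 223.6], [244.0, 176.8]]
hinge [[375.6, 207.0], [380.3, 132.8]]
```

View pics/w3.png

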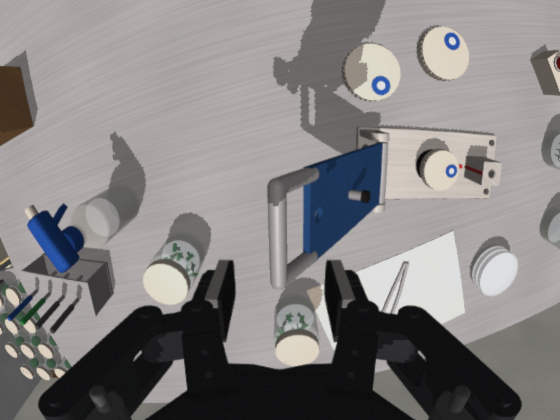

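The bar runs from (276,185) to (280,283), centred between the fingers, so the leaf angle is about 2.135 rad.

Emit:
step_arm([
  [[-1,0,30],[0,0,0],45],
  [[-1,0,55],[0,0,0],45],
  [[-1,0,74],[0,0,0],45],
  [[-1,0,74],[0,0,0],45],
  [[-1,0,74],[0,0,0],8],
  [[-1,0,74],[0,0,0],8],
  [[-1,0,74],[0,0,0],8],
  [[-1,0,74],[0,0,0],8],
], grip_force=30)

```text
clock: 7.27
tcp_pos: [0.4975, -0.225, 0.2643]
orientation: [0.001, 0.121, 0.993, -0.001]
wrist_force: [-0.3, -0.3, 1.8]
finger_gap: 0.0113
grip_force: 29.4
```

Emit:
step_arm([
  [[0,0,0],[0,0,0],8],
  [[0,0,0],[0,0,0],8],
  [[0,0,0],[0,0,0],8],
])

```text
clock: 7.52
tcp_pos: [0.4974, -0.2253, 0.2641]
orientation: [0.001, 0.121, 0.993, -0.001]
wrist_force: [-0.5, -2.4, 6.2]
finger_gap: 0.0108
grip_force: 29.8
```

```bash
python3 - <<'E'
from h import *
from scipy.optimize import minimize_scalar
t,M=tool(); s=telemetry.get_state(); print(t,s["joint_pos"],s["wrist_force"])
off=t-bar(2.135); print("off",off)
r=t-hinge; print("along d",r@d)
th0=2.135
for th in np.linspace(2.135,.03,25): print(round(th,3),np.round(M.T@(bar(th)-bar(th0))*1000,0))
E
```

```text
[ 0.49742715 -0.22528564  0.26407835] [-5.71915376e-01  2.46910849e-01  3.63937344e-02  1.35710276e+00
 -6.85304763e-04 -3.28813994e-01] [-0.4952083  -2.37949989  6.20614576]
off [ 0.00076498 -0.00186192 -0.01495025]
along d -0.1326432510911501
2.135 [0. 0. 0.]
2.047 [  0.  19. -11.]
1.96 [  0.  38. -20.]
1.872 [  0.  58. -27.]
1.784 [  0.  79. -33.]
1.696 [  0. 100. -36.]
1.609 [  1. 122. -38.]
1.521 [  1. 143. -38.]
1.433 [  1. 165. -36.]
1.346 [  1. 186. -32.]
1.258 [  1. 206. -26.]
1.17 [  1. 227. -19.]
1.082 [  1. 246. -10.]
0.995 [  2. 264.   1.]
0.907 [  2. 282.  14.]
0.819 [  2. 298.  27.]
0.732 [  2. 313.  43.]
0.644 [  2. 327.  59.]
0.556 [  2. 339.  77.]
0.469 [  2. 350.  96.]
0.381 [  2. 359. 115.]
0.293 [  3. 366. 136.]
0.205 [  3. 371. 156.]
0.118 [  3. 375. 178.]
0.03 [  3. 376. 199.]
```

Emit:
step_arm([
  [[0,19,-11],[0,0,0],8],
  [[0,38,-20],[0,0,0],8],
  [[0,58,-27],[0,0,0],8],
  [[0,79,-33],[0,0,0],8],
  [[0,100,-36],[0,0,0],8],
  [[1,122,-38],[0,0,0],8],
  [[1,143,-38],[0,0,0],8],
  [[1,165,-36],[0,0,0],8],
])

```text
clock: 8.18
tcp_pos: [0.5353, -0.0636, 0.2996]
orientation: [0.0, 0.121, 0.993, -0.001]
wrist_force: [-1.5, -2.6, 0.3]
finger_gap: 0.0107
grip_force: 29.9
```

```bash
python3 - <<'E'
from h import *
t,M=tool(); s=telemetry.get_state(); print(s["finger_gap"],s["wrist_force"],M.T@(t-[.4974,-.2253,.2641]))
r=t-hinge; c=np.array([-d[1],d[0],0]); print("along",r@d,"cross",r@c,"z",r[2],"->radius if pad 15",np.hypot(r@d,r[2]+.015))
E
```

```text
0.010722202383042216 [-1.51408375 -2.64461489  0.34741895] [ 0.00214045  0.16603498 -0.03570289]
along 0.033429043403784844 cross 2.886733534902802e-06 z 0.22758279369315287 ->radius if pad 15 0.24487530038545519
```

Tracking nicely; next segment.

Emit:
step_arm([
  [[0,21,4],[0,0,0],8],
  [[0,41,10],[0,0,0],8],
  [[0,62,17],[0,0,0],8],
  [[0,81,26],[0,0,0],8],
  [[1,99,37],[0,0,0],8],
  [[1,117,50],[0,0,0],8],
  [[1,133,63],[0,0,0],8],
  [[1,148,79],[0,0,0],8],
])

```text
clock: 8.85
tcp_pos: [0.5693, 0.0808, 0.2192]
orientation: [-0.001, 0.121, 0.993, -0.0]
wrist_force: [-2.7, -2.9, 0.9]
finger_gap: 0.0106
grip_force: 30.1
```

Emit:
step_arm([
  [[0,14,16],[0,0,0],8],
  [[0,26,34],[0,0,0],8],
  [[0,37,53],[0,0,0],8],
  [[0,46,72],[0,0,0],8],
  [[1,53,93],[0,0,0],8],
  [[1,58,113],[0,0,0],8],
  [[1,61,130],[0,0,0],8],
  [[1,61,145],[0,0,0],8],
])

```text
clock: 9.52
tcp_pos: [0.583, 0.1397, 0.073]
orientation: [-0.001, 0.121, 0.993, -0.0]
wrist_force: [0.7, 1.5, 1.2]
finger_gap: 0.0109
grip_force: 29.7
```

```bash
python3 - <<'E'
from h import *
t,M=tool(); s=telemetry.get_state(); print(s["finger_gap"],s["wrist_force"],s["joint_pos"])
r=t-hinge; c=np.array([-d[1],d[0],0]); print("along",r@d,"cross",r@c,"z",r[2],"theta if pad 15",np.arctan2(r[2]+.015,r@d))
E
```

```text
0.010859319809480869 [0.65708983 1.54898077 1.16155742] [ 1.01320916e-01  4.51070288e-01 -1.51052291e-01  9.70532704e-01
  1.33852219e-04  3.43593153e-01]
along 0.24227148958565498 cross 0.0013801582010930884 z 0.0010249080642733138 theta if pad 15 0.06604821367050388
```

Emit:
step_arm([
  [[0,0,4],[0,0,0],8],
  [[0,0,8],[0,0,0],8],
  [[0,0,11],[0,0,0],8],
  [[0,0,13],[0,0,0],8],
  [[0,0,13],[0,0,0],8],
  [[0,0,13],[0,0,0],8],
])

```text
clock: 10.02
tcp_pos: [0.5832, 0.14, 0.0622]
orientation: [-0.0, 0.121, 0.993, 0.001]
wrist_force: [-2.6, 4.0, 1.7]
finger_gap: 0.0107
grip_force: 29.9
```

Emit:
step_arm([
  [[0,0,0],[0,0,0],40],
  [[0,0,0],[0,0,0],40],
  [[0,0,0],[0,0,0],40],
  [[0,0,-30],[0,0,0],40],
  [[0,0,-70],[0,0,0],40],
  [[0,0,-110],[0,0,0],40],
  [[0,0,-120],[0,0,0],40],
])

```text
clock: 10.6
tcp_pos: [0.5872, 0.1392, 0.1887]
orientation: [0.005, 0.121, 0.993, 0.001]
wrist_force: [1.2, -0.2, -0.3]
finger_gap: 0.0403
grip_force: 0.0
```

```bash
python3 - <<'E'
from h import *
P=imaging.camera_params("wrist"); im=imaging.read_camera("wrist"); cv2.imwrite("pics/w4.png",im[:,:,::-1])
import pickle; pickle.dump(P,open("w4.pkl","wb"))
print(tool()[0]); print("hole exp", proj("wrist",[post[0],post[1],.077],P), [ (th,proj("wrist",bar(th),P).round(1).tolist()) for th in (0,.03,.06)])
E
```

```text
[0.58755964 0.13930473 0.18857652]
hole exp [213.31421612 200.72218361] [(0, [279.5, 198.4]), (0.03, [279.4, 201.0]), (0.06, [279.0, 203.8])]
```

View pics/w4.png

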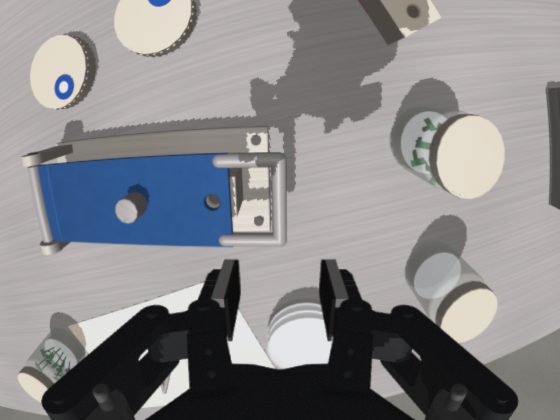

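The leaf is down and the bar sits at (280,201). The leaf hole at (212,201) matches the predicted (213,201), so next is the pin.

```bash
python3 - <<'E'
from h import *
im=cv2.imread("pics/scene0.png")[:,:,::-1].copy(); b=[x for x in blobs(im,(0,120,80),(8,255,255),20)]; print(b)
k=min(b,key=lambda x:abs(x[0][0]-429)+abs(x[0][1]-240))[0]
p,e=tri(ray("top",(126.6,289.1)),ray("scene",k)); print(p,e)
t,M=tool(); goal([p[0],p[1],.23],d[:2])
E
```

```text
[((np.float64(428.2), np.float64(239.8)), [423, 233, 11, 15, 114])]
[0.41452771 0.29042175 0.07245439] 0.00506766088529882
shift [203.9 105.1 -43.3]
tilt err rotvec [0.003 0.011 0.   ]
yaw -0.006
```

Emit:
step_arm([
  [[35,18,-13],[0,0,0],50],
  [[70,36,-13],[0,0,0],50],
  [[105,54,-13],[0,0,0],50],
  [[140,72,-13],[0,0,0],50],
  [[175,90,-13],[0,0,0],50],
  [[204,105,-13],[0,0.01,0],50],
  [[204,105,-13],[0,0.01,0],50],
  [[204,105,-13],[0,0.01,0],50],
])

```text
clock: 11.32
tcp_pos: [0.4099, 0.291, 0.1943]
orientation: [-0.005, 0.12, 0.993, 0.0]
wrist_force: [0.5, 0.1, -0.6]
finger_gap: 0.0499
grip_force: 0.0
```

```bash
python3 - <<'E'
from h import *
imaging.read_camera("wrist")
P=imaging.camera_params("wrist"); im=imaging.read_camera("wrist"); cv2.imwrite("pics/w5.png",im[:,:,::-1])
b=blobs(im,(0,120,60),(8,255,255),100)+blobs(im,(172,120,60),(180,255,255),100); print(tool()[0],b)
k=max(b,key=lambda x:x[1][4]); 
for z in (.074,.08,.0925): print(z,cast("wrist",k[0],z,P))
x,y,w,h,_=k[1]; 
print("knob proj ends",proj("wrist",[.4145,.290,.0555],P),proj("wrist",[.4145,.290,.0925],P))
E
```

```text
[0.41161202 0.29005427 0.19439797] [((np.float64(276.0), np.float64(209.7)), [262, 192, 28, 36, 800])]
0.074 [0.41665328 0.28786082 0.074     ]
0.08 [0.41478306 0.28838692 0.08      ]
0.0925 [0.41088675 0.28948295 0.0925    ]
knob proj ends [277.91167635 200.69032015] [277.72315582 213.73297291]
```

View pics/w5.png

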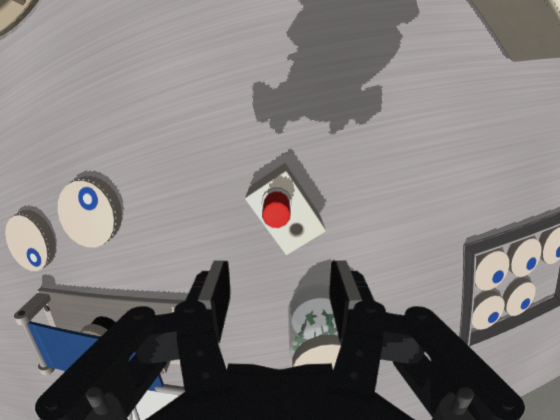

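The knob top is at (276,214), which puts the pin axis near (0.4145,0.2885). The jar stands clear beyond it at (315,330).

```bash
python3 - <<'E'
from h import *
goal([.4145,.2886,.058],d[:2])
E
```

```text
shift [ -4.4  -0.7 136.4]
tilt err rotvec [-0.    -0.009  0.   ]
yaw -0.006
```

Emit:
step_arm([
  [[-4,-1,40],[0,-0.01,0],50],
  [[-4,-1,75],[0,-0.01,0],50],
  [[-4,-1,105],[0,-0.01,0],50],
  [[-4,-1,125],[0,-0.01,0],50],
  [[-4,-1,136],[0,-0.01,0],50],
  [[-4,-1,136],[0,-0.01,0],50],
  [[-4,-1,136],[0,-0.01,0],50],
  [[-4,-1,136],[0,-0.01,0],50],
])

```text
clock: 12.08
tcp_pos: [0.4148, 0.2884, 0.0594]
orientation: [0.001, 0.122, 0.993, 0.0]
wrist_force: [-0.6, -1.1, -0.0]
finger_gap: 0.05
grip_force: 0.0
```

```bash
python3 - <<'E'
from h import *
goal([.4145,.2886,.058],d[:2]); print(telemetry.get_state()["wrist_force"])
E
```

```text
shift [0.3 0.1 1.4]
tilt err rotvec [0.001 0.001 0.   ]
yaw -0.007
[-0.64316172 -1.05217537 -0.03390743]
```

Emit:
step_arm([
  [[0,0,1],[0,0,0],18],
  [[0,0,1],[0,0,0],18],
  [[0,0,1],[0,0,0],18],
  [[0,0,1],[0,0,0],18],
  [[0,0,1],[0,0,0],18],
  [[0,0,1],[0,0,0],18],
  [[0,0,1],[0,0,0],18],
], grip_force=70)

```text
clock: 12.67
tcp_pos: [0.4143, 0.2884, 0.0589]
orientation: [0.001, 0.121, 0.993, -0.0]
wrist_force: [-0.6, -3.9, 5.9]
finger_gap: 0.0222
grip_force: 68.3
```

```bash
python3 - <<'E'
from h import *
imaging.read_camera("wrist"); s=telemetry.get_state(); print(s["finger_gap"],s["grip_force"],s["wrist_force"]); t,M=tool(); print(t)
goal([post[0],post[1],t[2]+.090],d[:2])
E
```

```text
0.022286251701273508 68.30516338348389 [-0.8072069  -4.24388407  5.70386065]
[0.41427994 0.28835203 0.05889938]
shift [-201.5 -155.9  -89.5]
tilt err rotvec [-0.     0.003 -0.   ]
yaw -0.006
```

Emit:
step_arm([
  [[0,0,-30],[0,0,0],18],
  [[0,0,-65],[0,0,0],18],
  [[0,0,-95],[0,0,0],18],
  [[-30,-23,-95],[0,0,0],18],
  [[-60,-46,-95],[0,0,0],18],
  [[-90,-69,-95],[0,0,0],18],
  [[-120,-92,-95],[0,0,0],18],
  [[-150,-116,-95],[0,0,0],18],
])

```text
clock: 13.38
tcp_pos: [0.5321, 0.1391, 0.1532]
orientation: [0.001, 0.121, 0.993, 0.0]
wrist_force: [0.8, 0.4, -1.6]
finger_gap: 0.022
grip_force: 69.8
```

Emit:
step_arm([
  [[-26,-20,0],[0,0,0],18],
  [[-44,-34,0],[0,0,0],18],
  [[-51,-40,0],[0,0,0],18],
  [[-51,-40,0],[0,0,0],18],
  [[-51,-40,0],[0,0,0],18],
  [[-51,-40,0],[0,0,0],18],
])

```text
clock: 13.88
tcp_pos: [0.5699, 0.0901, 0.1526]
orientation: [-0.001, 0.12, 0.993, 0.0]
wrist_force: [-0.1, 0.3, -0.8]
finger_gap: 0.0219
grip_force: 69.8
```

```bash
python3 - <<'E'
from h import *
import pickle
t,M=tool(); s=telemetry.get_state(); print(t,s["finger_gap"],s["wrist_force"])
P=imaging.camera_params("wrist"); im=imaging.read_camera("wrist"); sc=imaging.read_camera("scene")
goal([post[0],post[1],.13],d[:2])
tip=t-[0,0,.055]; print("tip",tip,"proj wrist",proj("wrist",tip,P),"hole",proj("wrist",[*post[:2],.077],P),"scene tip",proj("scene",tip),"hole",proj("scene",[*post[:2],.077]))
cv2.imwrite("pics/w6.png",im[:,:,::-1])
u=proj("scene",tip).astype(int); a=sc[u[1]-60:u[1]+40,u[0]-50:u[0]+50]; v=proj("wrist",tip,P).astype(int); b=im[max(0,v[1]-75):max(0,v[1]-75)+150,v[0]-75:v[0]+75]
print("crop origins scene",u-[50,60],"x4; wrist",v-75,"x 2.667"); pic=np.hstack([cv2.resize(a,(400,400),interpolation=cv2.INTER_CUBIC),cv2.resize(b,(400,400),interpolation=cv2.INTER_CUBIC)]); cv2.imwrite("pics/c6.png",pic[:,:,::-1])
E
```

```text
[0.56987594 0.09011641 0.15259781] 0.021903718218692105 [-0.14499162  0.31593196 -0.77536065]
shift [-2.5 -1.2 22.8]
tilt err rotvec [ 0.    -0.001 -0.   ]
yaw -0.004
tip [0.56987594 0.09011641 0.09759781] proj wrist [276.75131279 230.79688796] hole [275.64752678 223.27864977] scene tip [335.7986285  227.89999132] hole [334.22148116 233.64547579]
crop origins scene [285 167] x4; wrist [201 155] x 2.667
```

View pics/c6.png

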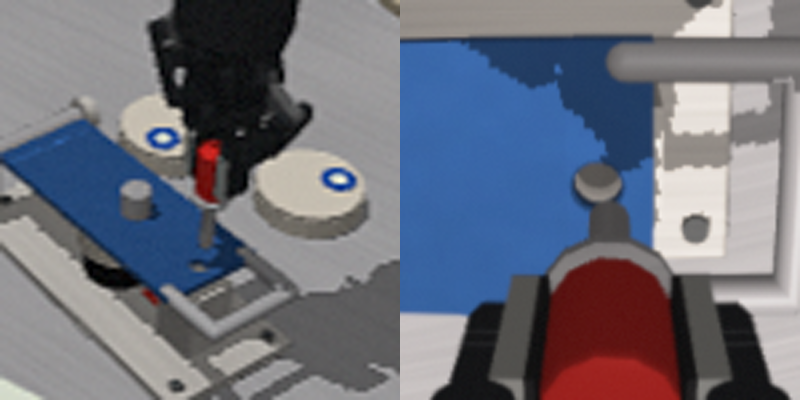

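Wrist crop: the hole is at about (275.6,224.4) and the pin tip about 1.6 mm to the tool +y side of nominal. In the scene crop the tip is just above the hole. I get numbers from the mask next.

```bash
python3 - <<'E'
from h import *
im=cv2.imread("pics/w6.png"); h=cv2.cvtColor(im,cv2.COLOR_BGR2HSV)
for r in range(213,252): print(r,"".join("#" if h[r,c,1]<110 else ("r" if h[r,c,0]<20 or h[r,c,0]>165 else ".") for c in range(258,302)), *(im[r,c].sum()//3 for c in (270,274,278,282)))
P=imaging.camera_params("wrist"); t,M=tool()
for z in (.0,.005,.039): # along pin from tip
  q=t-[0,0,.055]+np.array([0,0,z]); print(z,[proj("wrist",q+M@np.array(o),P).round(1).tolist() for o in ([0,0,0],[0,.005,0],[0,-.005,0],[.005,0,0])])
E
```

```text
213 .....................................####### 113 113 80 65
214 ......................................###### 113 111 65 62
215 ......................................###### 111 97 61 62
216 ..............######..................###### 95 88 61 63
217 ............###########...............###### 87 85 75 60
218 ...........#############..............###### 84 84 82 58
219 ..........###############.............###### 84 85 81 69
220 .........################.............###### 85 83 83 79
221 ........##################............###### 85 84 81 88
222 ........##################............###### 85 85 82 102
223 ........##################............###### 96 84 83 115
224 ........##################............###### 116 87 88 123
225 ........##################............###### 127 108 111 125
226 .........#################............###### 134 125 123 114
227 ..........###############.............###### 136 130 131 85
228 ...........##############.............###### 113 139 137 59
229 ............############..............###### 71 139 122 57
230 .............###########..........
[... 847 characters left out ...]
#############.......####### 88 75 75 74
245 ...........#####################.....####### 76 84 82 82
246 .........#########################...####### 77 116 113 115
247 .......##################################### 101 122 122 124
248 .....####################################### 122 124 124 126
249 ....######################################## 123 124 125 127
250 ...######################################### 126 126 125 127
251 ..########################################## 126 117 104 110
0.0 [[276.8, 230.7], [284.4, 230.7], [269.2, 230.7], [276.8, 223.6]]
0.005 [[276.7, 233.7], [284.5, 233.7], [269.0, 233.6], [276.7, 226.4]]
0.039 [[276.3, 257.5], [285.5, 257.5], [267.2, 257.5], [276.3, 249.3]]
```

Emit:
step_arm([
  [[-1,-3,5],[0,0,0],18],
  [[-1,-3,10],[0,0,0],18],
  [[-1,-3,14],[0,0,0],18],
  [[-1,-3,14],[0,0,0],18],
  [[-1,-3,14],[0,0,0],18],
  [[-1,-3,14],[0,0,0],18],
])

```text
clock: 14.48
tcp_pos: [0.5711, 0.0859, 0.1385]
orientation: [-0.0, 0.121, 0.993, 0.0]
wrist_force: [-0.3, 0.4, -0.6]
finger_gap: 0.0221
grip_force: 69.8
```

```bash
cat > look.py <<'E'
from h import *
t,M=tool(); s=telemetry.get_state(); print(t,s["finger_gap"],s["wrist_force"])
P=imaging.camera_params("wrist"); im=imaging.read_camera("wrist"); h=cv2.cvtColor(im,cv2.COLOR_RGB2HSV)
u=proj("wrist",[*post[:2],.0775],P); print("hole pred",u,"tip pred",proj("wrist",t-[0,0,.055],P)); c0=int(u[0])-18
for r in range(int(u[1])-9,int(u[1])+26): print(r,c0,"".join("#" if h[r,c,1]<110 else "." for c in range(c0,c0+40)), " ".join(str(im[r,c].sum()//3) for c in range(c0+10,c0+30,3)))
E
python3 look.py
```

```text
[0.57114594 0.08587348 0.13854003] 0.022057615008605667 [-0.3042804   0.41107633 -0.62352077]
hole pred [281.11178392 227.69509107] tip pred [276.79544768 230.68981564]
218 263 .......................................# 71 62 63 63 63 63 64
219 263 .................#.....................# 71 61 63 63 63 63 65
220 263 .............#########.................# 71 68 78 76 63 63 63
221 263 ...........#############...............# 80 82 85 83 75 61 64
222 263 ..........###############..............# 84 85 86 84 82 58 63
223 263 .........#################.............# 85 86 85 84 82 64 63
224 263 .........#################.............. 88 86 85 84 83 78 63
225 263 ........###################............# 101 85 87 85 82 95 61
226 263 ........###################............# 117 85 85 84 83 111 59
227 263 ........####################............ 126 88 85 84 89 119 59
228 263 ........####################............ 130 104 88 88 108 124 61
229 263 ........###################............. 133 122 106 106 121 126 80
230 263 .........##################............. 133 111 90 106 125 114 91
2
[... 902 characters left out ...]
....# 72 76 75 73 71 108 109
244 263 ........#################..............# 73 76 76 75 75 93 110
245 263 ......#####################............# 80 85 85 84 83 84 103
246 263 ....#########################..........# 108 119 115 117 111 90 86
247 263 ..#############################........# 122 125 126 127 126 118 84
248 263 #################################......# 125 126 127 127 129 127 103
249 263 ###################################....# 127 127 128 129 129 130 126
250 263 ####################################...# 127 124 126 128 131 130 130
251 263 ####################################...# 126 91 108 111 126 131 131
252 263 ###########...........###############..# 90 56 64 67 73 125 132
```

Emit:
step_arm([
  [[1,1,0],[0,0,0],18],
  [[1,1,2],[0,0,0],18],
  [[1,1,5],[0,0,0],18],
  [[1,1,8],[0,0,0],18],
  [[1,1,11],[0,0,0],18],
  [[1,1,11],[0,0,0],18],
])

```text
clock: 15.03
tcp_pos: [0.5699, 0.087, 0.1267]
orientation: [-0.001, 0.121, 0.993, -0.0]
wrist_force: [0.0, 1.0, -1.0]
finger_gap: 0.0222
grip_force: 69.8
```

```bash
python3 look.py
```

```text
[0.56994117 0.08696538 0.12668936] 0.022174593211912626 [ 0.02885052  1.04950275 -1.0103351 ]
hole pred [280.00492103 236.65830766] tip pred [276.79262604 230.81675575]
227 262 ........................................ 66 64 62 63 63 64 63
228 262 ..............######.................... 64 64 68 65 62 63 64
229 262 ............##########.................. 62 77 80 78 62 63 63
230 262 ..........##############................ 68 84 79 79 74 60 63
231 262 .........################............... 79 79 75 75 80 56 64
232 262 ........##################.............. 82 74 75 74 76 63 63
233 262 ........###################............. 86 72 75 72 73 83 63
234 262 .......####################............. 82 72 76 73 73 102 61
235 262 .......#####################............ 79 72 75 73 72 113 61
236 262 .......#####################............ 78 72 75 73 73 112 60
237 262 .......#####################............ 77 72 75 73 73 114 58
238 262 ........####################............ 77 72 76 73 73 117 54
239 262 ........###################............. 71 71 76 73 73 102 54
240 262 .......
[... 867 characters left out ...]
2 262 ############..........################.. 95 58 63 66 74 102 133
253 262 ##########................#############. 59 43 46 44 47 63 128
254 262 #######.....................############ 45 44 45 43 45 47 86
255 262 #####.........................########## 44 43 44 44 44 42 54
256 262 ###............................######### 44 43 45 44 45 45 45
257 262 ##...............................####### 45 45 44 44 45 43 44
258 262 #.................................###### 44 43 44 44 44 45 46
259 262 #..................................##### 43 44 44 44 44 42 44
260 262 ....................................#### 42 45 45 44 45 44 45
261 262 ....................................#### 45 41 42 45 45 42 44
```

Emit:
step_arm([
  [[0,0,5],[0,0,0],18],
  [[0,0,10],[0,0,0],18],
  [[0,0,14],[0,0,0],18],
  [[0,0,17],[0,0,0],18],
  [[0,0,20],[0,0,0],18],
  [[0,0,20],[0,0,0],18],
])

```text
clock: 15.58
tcp_pos: [0.57, 0.087, 0.1068]
orientation: [-0.001, 0.121, 0.993, -0.0]
wrist_force: [0.5, -1.2, 0.0]
finger_gap: 0.0224
grip_force: 69.8
```

Emit:
step_arm([
  [[0,0,5],[0,0,0],18],
  [[0,0,10],[0,0,0],18],
  [[0,0,14],[0,0,0],18],
  [[0,0,17],[0,0,0],18],
  [[0,0,19],[0,0,0],18],
  [[0,0,19],[0,0,0],18],
])

```text
clock: 16.08
tcp_pos: [0.5703, 0.0871, 0.0884]
orientation: [-0.0, 0.121, 0.993, 0.0]
wrist_force: [-0.8, -0.7, -0.1]
finger_gap: 0.0218
grip_force: 69.8
```

Emit:
step_arm([
  [[0,0,2],[0,0,0],18],
  [[0,0,4],[0,0,0],18],
  [[0,0,6],[0,0,0],18],
  [[0,0,6],[0,0,0],18],
  [[0,0,6],[0,0,0],18],
])

```text
clock: 16.5
tcp_pos: [0.5704, 0.0871, 0.0829]
orientation: [0.0, 0.121, 0.993, 0.0]
wrist_force: [-2.7, -0.0, 4.6]
finger_gap: 0.0221
grip_force: 70.7
```

Emit:
step_arm([
  [[0,0,1],[0,0,0],18],
  [[0,0,2],[0,0,0],18],
  [[0,0,2],[0,0,0],18],
  [[0,0,2],[0,0,0],18],
])

```text
clock: 16.83
tcp_pos: [0.5705, 0.0871, 0.0828]
orientation: [0.001, 0.121, 0.993, 0.0]
wrist_force: [-7.5, 0.5, 16.4]
finger_gap: 0.0221
grip_force: 71.8
```

Emit:
step_arm([
  [[0,0,1],[0,0,0],18],
  [[0,0,2],[0,0,0],18],
  [[0,0,2],[0,0,0],18],
  [[0,0,2],[0,0,0],18],
])

```text
clock: 17.17
tcp_pos: [0.5706, 0.0871, 0.0826]
orientation: [0.001, 0.121, 0.993, 0.0]
wrist_force: [-11.8, -0.6, 27.9]
finger_gap: 0.0223
grip_force: 73.1
```

```bash
python3 - <<'E'
from h import *
imaging.read_camera("scene"); imaging.read_camera("scene"); s=telemetry.get_state(); print(s["tcp_pos"],s["wrist_force"],s["grip_force"])
print(env.hand_in())
E
```

```text
[0.57059767 0.08711622 0.08260844] [-1.13527148e+01 -1.51748750e-02  2.79105409e+01] 73.12921643257141
the job is handed in; nothing more can be done
None
```

I handed the job in at about 17 s of the 72 s, and no verdict came back. The disc was about 0.5 mm off the target before the leaf closed over it. The pin is seated hard against a stop at the expected full depth, and the knob is gripped at about 73 N and pressed down at about 28 N.

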